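# Four clicks up, then start

### The arm

A 6-joint arm with a two-finger parallel gripper is mounted at the origin on the work surface. World frame = base frame: x ahead of the robot, y to its left, z up, the work surface at z = 0. Lengths are in m, angles in rad, forces in N, time in s.
With the tool pointing down it reaches from about 0.35 to 0.975 m from the base axis. Payload 4.9 kg.
Tool frame: the origin (TCP) lies on the front face of the gripper's body, between the roots of the fingers; the fingertips stand ctrl.tip_extent ahead of it and the grasp point (between the pads) lies 54 mm ahead of it (ctrl.tip_extent is the distance from the TCP to the fingertips, in m); z points along the fingers, y is the line along which they close (so a half turn about z gives the same grasp; the last joint's range is limited). The gripper opens to 85 mm and grips with 20 to 120 N. Pads are 22 mm wide; open, the fingers measure 114 mm over their backs; the gripper's body (76 mm by 85 mm) begins 54 mm behind the grasp point. The pads swing forward as they close: fully open they stand 13 mm farther back than shut.
Start: joints at [1.028, 0.053, 1.613, -0, 1.476, -0.119], TCP at [0.257, 0.57, 0.304] pointing down, gripper open.
Joint ranges: [-3.01, 3.01], [-1.01, 2.22], [0.06, 2.58], [-1.02, 4.17], [0.09, 2.62], [-3.14, 3.14]. Speed limits (rad/s): [2.57, 2.57, 3.14, 3.14, 3.14, 3.14].

### API

Orientations are given as a rotation vector (axis times angle).
In Python, from station import ctrl gives the robot as it stands.
- The arm moves only by the tool apply_moves, never from a script. Its argument "rows" is one flat list of numbers, 6 for each row, row after row: the shift along the tool's x, y, z normalised to -1 to 1, where 1 is 0.6 m, then the turn, a rotation vector about the tool's x, y, z normalised to -1 to 1, where 1 is 90 degrees. A call has 1 to 20 rows; each row is the pose to reach, as a shift and turn from the pose commanded when the call began, along the tool's axes at that moment; what a row does not reach only later rows make up. A row lasts 1/10 s, in which the tool goes at most 50 mm and 8.59 degrees, less where a joint would pass 70% of its speed; a pose out of reach is approached as far as the arm can. A call with a number of a shift or a turn outside -1 to 1 is refused whole. A call with a gripper value outside its range is refused whole. "grip" is the opening, from 0 (shut) to 1 (fully open), set as the call begins (left out, the last holds). The fingers move at their own pace and stop on an object; "grip_force" is the grip in N (left out, the last holds). Time passes only in rows, so rows that repeat a pose let the fingers close. It gives the time, the measured TCP pose, the force, the opening and the grip force at its end, in the units of the state.
- ctrl.get_obs(): the state, without advancing time (a new reading comes with each control period).
- ctrl.get_image(name): name is "scene" or "top" or "wrist"; returns (picture, depth): 384x512x3 uint8, blue, green, red; 384x512 float32, m along the optical axis (not along the pixel's ray), 0 where there is no reading.
- ctrl.camera_model(name): a dict with "mtx" (3x3 intrinsics, pixels), "R" (3x3) and "t" (3): a world point X has camera coordinates R X + t; the wrist camera has in their place "tool_from_camera" (4x4, takes a point from camera to tool coordinates, whose origin is the TCP and whose axes are the flange's). Camera axes: x right, y down, z forward; pixel columns grow to the right and rows downward; lengths in m; the calibration is good to about 2 mm. A picture is of the moment at which its call begins: read the wrist's pose just before it. camera_model takes no time and is no camera call.
- ctrl.finish_job(): hands the job in; it is judged then, once.
The state is a dict: "t": time; "q": joint angles; "dq": joint speeds; "effort": joint torques, N m; "tool_pos": TCP position; "tool_rot": TCP orientation; "contact_force": force on the tool from outside, world axes, zero at the start; "wrist_torque": the same for the moment, N m; "opening": finger opening in m; "grip_force": force on a finger pad.
Only numpy, scipy, OpenCV 4.12 (cv2) and the standard library are available. Lean on these libraries where they do the work, as an engineer would, in place of code of your own. Each camera call takes 0.05 s, during which the arm holds its last target. There are 200 camera calls.

### The job

With a fingertip, push the wing of the control unit's dial round clockwise (seen from above) by exactly four clicks from where it stands and let it rest there; then press the start button fully down with the fingertip and let it come up again. Pick nothing up, do not lift or shove the unit, do not press start before the dial is set, and leave everything else where it stands.

Things in the scene. Friction and masses are not known exactly. Their poses are not given: they have to be found in the camera images.
- unit: handpiece control unit: heavy (about 3.5 kg) white box standing loose on rubber feet, 160 mm (its x) x 240 mm (its y), flat deck 70 mm above the table; origin at the centre of its underside; x points away from the user's (robot's) side, y to the user's left, z up. Dial on the left half of the deck, its axis at y = +45 mm; start button on the right
- dial (a joint): dial angle in rad, 0 at the start stop, growing clockwise from above. Spring click stops every 0.3927 (22.5 degrees): two behind the start, nine ahead, a black tick on the white scale ring for each. Breaking out takes about 0.1 N m (4 to 9 N at the wing, less further out); it falls until half-way, then the dial snaps by itself into the next stop (the click), up to 5 mm ahead of the finger
- dial_center (a point): point on the dial's upright axis at the top of its metal disc (84 mm across), 85 mm above the table. On the disc stands one black radial bar, the wing: 12 mm wide, 17 mm high, from 6 mm behind the axis to 40 mm out, a white line along its top; it starts pointing anywhere. The rest of the disc's top is bare and flat: a closed fingertip fits beside the wing and can push its side
- dial_mark (a point): point on top of the wing, 34 mm from the dial's axis, on the wing's centre line, 101 mm above the table; it turns with the dial, so centre to mark is the way the wing points
- start (a joint): travel of the start button in m: 0 up, 0.006 fully down; springs back up; about 5 N holds it fully down; it counts as pressed from 0.004
- start_top (a point): centre of the top face of the round steel start button (28 mm across, in a dark collar), 92 mm above the table, on the right half of the deck, 30 mm to the user's side (-x) and 75 mm to the right (-y) of the unit's centre; pressed straight down
- bur_pot: small aluminium bur pot standing on the far right corner of the unit's deck, 32 mm across and 22 mm tall, steel burs stick up to 37 mm; origin at the centre of its underside; bystander
- model: cast of a dental arch on a plaster base 60 x 66 mm, 29 mm tall; origin under its centre; bystander
- handpiece: grey rest, 70 x 50 mm, with a slanting steel handpiece lying in it, about 140 mm long and 95 mm tall overall; origin under the rest's centre; bystander
- paste_jar: amber glass jar with a steel lid, 56 mm across, 50 mm tall; origin at the centre of its underside; bystander
- tub: white lidded plastic tub, 96 mm across, 100 mm tall; origin at the centre of its underside; bystander
- brush: bench brush lying flat, along its own x axis; bystander
- knife: plaster spatula lying flat, about 170 mm long along its own x axis; bystander

How it is judged:
On the way, in this order (a step that is already met when the one before it is completed fails the run):
1. the dial rests four clicks clockwise of its start (distance of dial_mark from where it was at the start of the episode between 0.0431 and 0.0526 m and velocity of joint dial between -0.1 and 0.1 rad/s), for 0.3 s.
2. the start button is pressed (distance of dial_mark from where it was at the start of the episode between 0.0431 and 0.0526 m and value of joint start above 0.004 m), for 0.02 s.
At the end, for the whole second after the job is handed in: The dial rests in the fourth click stop clockwise of the one it started in (its mark 43 to 52.6 mm from where it was: three clicks give 38, four 48, five 57), the start button has come up again (under 1 mm) and the unit stands within 4 mm of its place (all of step 1 and value of joint start below 0.001 m and distance of unit from where it was at the start of the episode below 0.004 m); the robot touches nothing.
It fails at once if the start button is pressed while the dial is not four clicks on (value of joint start above 0.004 m and not (distance of dial_mark from where it was at the start of the episode between 0.0431 and 0.0526 m)).
It fails at once if the unit is lifted or shoved (distance of unit from where it was at the start of the episode above 0.006 m or angle between unit's own z axis and vertical above 0.03 rad).
It fails at once if a bystander is moved more than 15 mm (distance of any of bur_pot, model, handpiece, paste_jar, tub, brush, knife from where it was at the start of the episode above 0.015 m).
It also fails if it takes over 48 s, if anything falls off the work surface, if the arm or the gripper's body presses on something with over 40 N, if the wrist force passes 120 N, or if a joint passes its speed limit or range.

## Working session

There is one attempt and no reset: what is moved stays moved. The work goes in short steps, Python scripts to look and compute and a tool call to move; the robot and the scene stay as the last step left them, time stands still between calls to the robot, and variables do not carry over. Pictures are saved under pics/ and viewed, at most 10 in all, crops included, and the job is handed in when it is done.

Besides the shell and the picture viewer there is one more tool, called as name(argument=value, ...) on one line, values as JSON. apply_moves: Moves the arm, as the interface text tells. Its arguments: {"type":"object","properties":{"rows":{"type":"array","items":{"type":"number"}},"grip":{"type":"number"},"grip_force":{"type":"number"}},"required":["rows"]}

```bash
mkdir -p pics; python3 - <<'E'
from station import ctrl
import cv2,numpy as np
o=ctrl.get_obs();print(o,ctrl.tip_extent)
for n in ["top","scene"]:
    im,d=ctrl.get_image(n);cv2.imwrite(f"pics/{n}.png",im);np.save(f"pics/{n}.npy",d)
    print(ctrl.camera_model(n))
print(ctrl.camera_model("wrist"))
E
```

```text
{'t': 0.0, 'q': array([ 1.02799327e+00,  5.33600675e-02,  1.61431894e+00,  1.23233564e-05,
        1.47599588e+00, -1.18989875e-01]), 'dq': array([-2.23791212e-04, -1.45102379e-03, -3.28927801e-05, -1.61573336e-03,
       -4.04263654e-04,  2.14495387e-03]), 'effort': array([-3.81518585e-04, -3.93687594e+01, -3.70175278e+01, -1.77546635e-04,
        7.20072974e-03,  4.34122242e-06]), 'tool_pos': array([0.25676517, 0.56929258, 0.30264598]), 'tool_rot': array([-0.6606098 , -3.07064595,  0.0030864 ]), 'contact_force': array([ 0.43735981, -0.68883695,  0.23419879]), 'wrist_torque': array([ 0.01980067, -0.00297913,  0.04798509]), 'grip_force': 0.0, 'opening': 0.08499580706019433} 0.0726
{'mtx': array([[353.91124377,   0.        , 250.82751039],
       [  0.        , 353.91124377, 190.73197399],
       [  0.        ,   0.        ,   1.        ]]), 'R': array([[-0.02698126, -0.99963543, -0.00101049],
       [-0.98681917,  0.02679666, -0.15959281],
       [ 0.1595617 , -0.00330884, -0.98718241]]), 't': array([0.09985725, 0.59171711, 0.8519255 ])}
{'mtx': array([[349.19614963,   0.        , 256.20837405],
       [  0.        , 349.19614963, 189.36412059],
       [  0.        ,   0.        ,   1.        ]]), 'R': array([[ 0.848683  ,  0.52890067, -0.00111463],
       [ 0.38279596, -0.61569243, -0.68875981],
       [-0.36497179,  0.58411207, -0.72498874]]), 't': array([-0.5787876 , -0.10219327,  1.0534702 ])}
{'mtx': array([[343.71017985,   0.        , 258.85392355],
       [  0.        , 343.71017985, 187.96588205],
       [  0.        ,   0.        ,   1.        ]]), 'tool_from_camera': array([[ 2.39648070e-04, -9.64087346e-01, -2.65585265e-01,
         6.73371282e-02],
       [ 9.99999787e-01,  6.96984915e-05,  6.49330395e-04,
        -1.86317164e-05],
       [-6.07500325e-04, -2.65585364e-01,  9.64087157e-01,
        -7.05577347e-02],
       [ 0.00000000e+00,  0.00000000e+00,  0.00000000e+00,
         1.00000000e+00]])}
```

View pics/top.png

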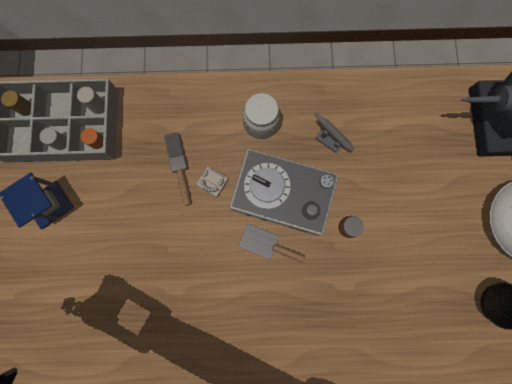

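View pics/scene.png

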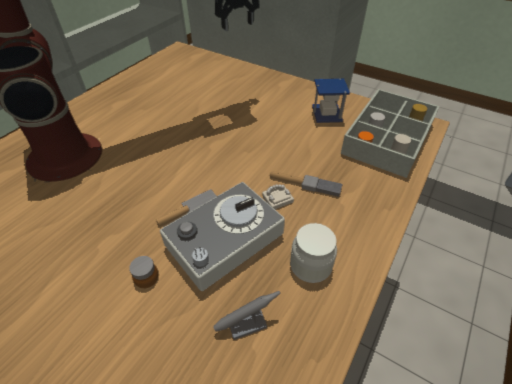

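The top view shows the unit at about (284,192), dial centre near (267,186), its wing pointing left and up, and the start button near (311,210). The scene view agrees. I'll get rough positions first, then look closer with the wrist camera.

```bash
cat > h.py <<'E'
from station import ctrl
import cv2,numpy as np
from scipy.spatial.transform import Rotation as Ro
def cam(n,o=None):
    m=ctrl.camera_model(n)
    if n=="wrist":
        T=np.eye(4);T[:3,:3]=Ro.from_rotvec(o['tool_rot']).as_matrix();T[:3,3]=o['tool_pos']
        T=T@m['tool_from_camera'];return m['mtx'],T[:3,:3],T[:3,3]
    return m['mtx'],m['R'].T,-m['R'].T@m['t']
def ray(c,u,v,z):
    K,R,p=c;d=R@np.linalg.solve(K,[u,v,1.]);return p+d*(z-p[2])/d[2]
def tool(o,pt): # world point -> tool coords /0.6
    return Ro.from_rotvec(o['tool_rot']).inv().apply(np.array(pt)-o['tool_pos'])
E
python3 - <<'E'
from h import *
c=cam("top");o=ctrl.get_obs()
for u,v,z in [(267,186,.085),(255,179,.101),(311,210,.092)]:print(ray(c,u,v,z))
print(Ro.from_rotvec(o['tool_rot']).as_matrix().round(3))
a=ray(c,287,195,.08)
# place camera over a: tool such that camera centre ray hits
print(tool(o,a))
im=cv2.imread('pics/top.png');cv2.imwrite('pics/topc.png',cv2.resize(im[140:245,220:350],None,fx=6,fy=5.7*6/5.7,interpolation=cv2.INTER_CUBIC)[:600])
E
```

```text
[0.59877207 0.04417707 0.085     ]
[0.61382491 0.07319984 0.101     ]
[ 0.53642417 -0.05872026  0.092     ]
[[-0.912  0.411 -0.001]
 [ 0.411  0.912 -0.002]
 [ 0.    -0.002 -1.   ]]
[-0.5268772  -0.39106705  0.22336233]
```

```bash
ls .
```

```text
h.py
pics
```

apply_moves(rows=[-0.98,-0.65,0,0,0,0,-0.98,-0.65,0,0,0,0,-0.98,-0.65,0,0,0,0,-0.98,-0.65,0,0,0,0,-0.98,-0.65,0,0,0,0,-0.98,-0.65,0,0,0,0,-0.98,-0.65,0,0,0,0,-0.98,-0.65,0,0,0,0,-0.98,-0.65,0,0,0,0,-0.98,-0.65,0,0,0,0,-0.98,-0.65,0,0,0,0,-0.98,-0.65,0,0,0,0,-0.98,-0.65,0,0,0,0,-0.98,-0.65,0,0,0,0,-0.98,-0.65,0,0,0,0,-0.98,-0.65,0,0,0,0,-0.98,-0.65,0,0,0,0,-0.98,-0.65,0,0,0,0], grip=0)

```text
t: 1.9
tool_pos: [0.632, -0.0262, 0.3038]
tool_rot: [-0.658, -3.071, -0.0]
contact_force: [-0.5, -0.3, -0.5]
opening: -0.0005
grip_force: 0.0
```

```bash
python3 - <<'E'
from h import *
o=ctrl.get_obs();im,d=ctrl.get_image("wrist");np.save('pics/o1.npy',np.r_[o['tool_pos'],o['tool_rot']])
cv2.imwrite('pics/w1.png',im);print(o['t'],o['tool_pos'],o['q'],o['opening'],np.abs(o['dq']).max())
E
```

```text
1.9 [ 0.63198915 -0.0261752   0.30378701] [-1.59051687e-01  7.05537124e-02  1.59445736e+00  2.46873011e-04
  1.47703331e+00 -1.30783364e+00] -0.000523633033991264 0.005366309705101497
```

View pics/w1.png

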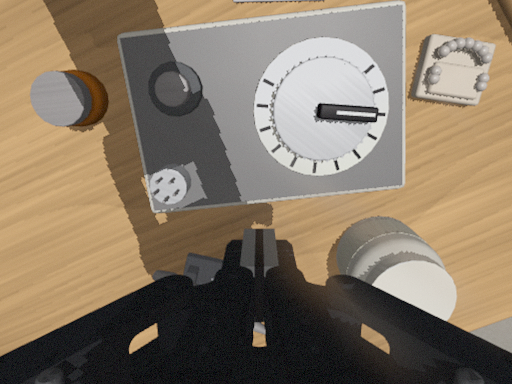

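The wrist view shows the dial ring centred near (322,107). The wing points right from about (317,111) to (378,114), and the start button is near (176,88). Now for exact values.

```bash
python3 - <<'E'
from h import *
p=np.load('pics/o1.npy');o=dict(tool_pos=p[:3],tool_rot=p[3:]);c=cam("wrist",o)
im=cv2.imread('pics/w1.png');g=cv2.cvtColor(im,cv2.COLOR_BGR2GRAY)
_,d=ctrl.get_image("wrist")
def P(u,v):
    K,R,t=c;return t+R@(np.linalg.solve(K,[u,v,1.])*d[int(v),int(u)])
for u,v in [(230,80),(262,107),(295,107),(345,112),(365,114),(176,88),(168,186)]: print(u,v,g[v,u],P(u,v).round(4))
m=((g>205)*255).astype(np.uint8);m[:,:240]=0;m[:, 402:]=0;m[185:]=0;m[:33]=0
m=cv2.morphologyEx(m,cv2.MORPH_CLOSE,np.ones((9,9)))
cs,_=cv2.findContours(m,cv2.RETR_EXTERNAL,cv2.CHAIN_APPROX_NONE);cs=max(cs,key=cv2.contourArea)
e=cv2.fitEllipse(cv2.convexHull(cs));print(e)
for z in(.071,.075,.085):print('centre',z,ray(c,*e[0],z))
k=((g<70)*255).astype(np.uint8);k[:,:306]=0;k[:,392:]=0;k[:95]=0;k[130:]=0
cs,_=cv2.findContours(k,cv2.RETR_EXTERNAL,cv2.CHAIN_APPROX_NONE);cs=max(cs,key=cv2.contourArea)
print('bar',cv2.boundingRect(cs),cv2.minAreaRect(cs))
w=np.zeros_like(k);x,y,W,H=cv2.boundingRect(cs);cv2.drawContours(w,[cs],-1,255,-1);w&=((g>150)*255).astype(np.uint8)
v,u=np.nonzero(w);pts=np.c_[u,v].astype(np.float32);l=cv2.fitLine(pts,cv2.DIST_L2,0,.01,.01).ravel();print('line',l,u.min(),u.max())
for uu in(u.min(),u.max()):
    print(ray(c,uu,l[3]+(uu-l[2])*l[1]/l[0],.102))
b=cv2.minAreaRect(cs);
for q in cv2.boxPoints(b):print('corner',q,ray(c,*q,.102))
s=cv2.getRectSubPix
print('start',ray(c,176,88,.092))
z=cv2.resize(im[20:190,135:405],None,fx=2.9,fy=2.9,interpolation=cv2.INTER_CUBIC);cv2.imwrite('pics/w1c.png',z)
E
```

```text
230 80 153 [ 0.5507 -0.0162  0.0703]
262 107 164 [ 5.82e-01 -5.00e-04  7.20e-02]
295 107 215 [0.5925 0.0242 0.0857]
345 112 227 [0.6108 0.057  0.1011]
365 114 226 [0.6186 0.0707 0.1009]
176 88 89 [ 0.54   -0.0565  0.0913]
168 186 192 [ 0.6083 -0.1     0.092 ]
((320.8736877441406, 105.85077667236328), (132.09982299804688, 139.1275634765625), 32.025333404541016)
centre 0.071 [0.60184606 0.04598199 0.071     ]
centre 0.075 [0.60143384 0.04539377 0.075     ]
centre 0.085 [0.60040331 0.04392324 0.085     ]
bar (317, 104, 68, 18) ((350.36041259765625, 112.9543228149414), (67.39971160888672, 15.104374885559082), 4.085616588592529)
line [9.9756843e-01 6.9693714e-02 3.5589032e+02 1.1343226e+02] 337 375
[0.60817009 0.05109958 0.102     ]
[0.62214385 0.07731329 0.102     ]
corner [316.2081 118.0863] [0.60580274 0.03471898 0.102     ]
corner [317.28427 103.02031] [0.59554433 0.03967794 0.102     ]
corner [384.51273 107.82234] [0.62016479 0.08574217 0.102     ]
corner [383.43655  122.888336] [0.63074415 0.08129212 0.102     ]
start [ 0.54011591 -0.05636987  0.092     ]
```

View pics/w1c.png

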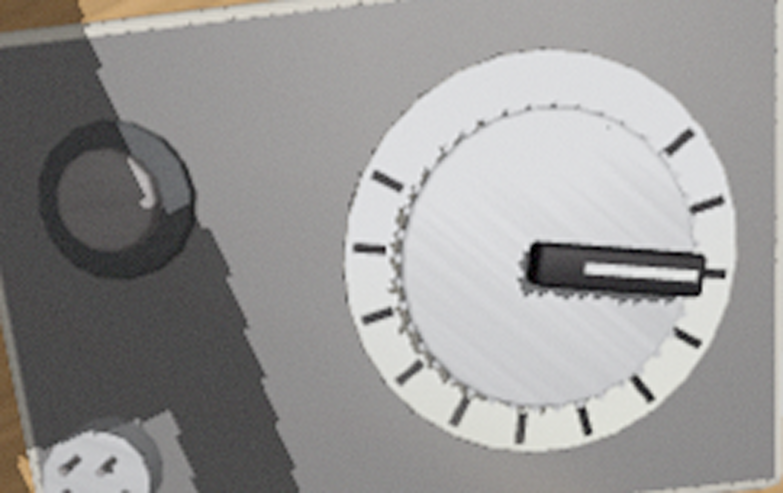

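apply_moves(rows=[0.129,0.136,0,0,0,0.044,0.129,0.136,0,0,0,0.044,0.129,0.136,0,0,0,0.044,0.129,0.136,0.168,0,0,0.044,0.129,0.136,0.168,0,0,0.044,0.129,0.136,0.168,0,0,0.044,0.129,0.136,0.168,0,0,0.044,0.129,0.136,0.168,0,0,0.044])

```text
t: 2.8
tool_pos: [0.5973, 0.0786, 0.2066]
tool_rot: [0.765, 3.042, 0.002]
contact_force: [-1.1, 0.0, 0.8]
opening: -0.0001
grip_force: 0.0
```

```bash
python3 - <<'E'
from h import *
o=ctrl.get_obs();im,d=ctrl.get_image("wrist");np.save('pics/o2.npy',np.r_[o['tool_pos'],o['tool_rot']])
cv2.imwrite('pics/w2.png',im);np.save('pics/w2d.npy',d);print(o['tool_pos'],Ro.from_rotvec(o['tool_rot']).as_matrix().round(3),o['contact_force'],o['q'][5])
E
```

```text
[0.59730091 0.078571   0.20660782] [[-0.881  0.473  0.005]
 [ 0.473  0.881 -0.   ]
 [-0.005  0.002 -1.   ]] [-1.05901579  0.02396785  0.81187617] -1.0705439290860594
```

View pics/w2.png

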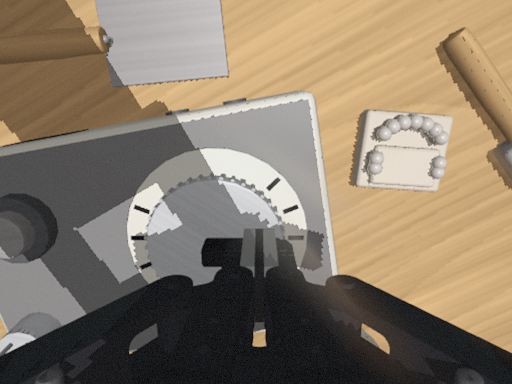

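The fingers sit at (260,240), above and just beyond the wing. The ring's outer edge passes through about (128,228), (213,149) and (305,232). I'll refine the centre from both views.

```bash
python3 - <<'E'
from h import *
from scipy.optimize import least_squares as LS
def fit(f,pts,z):
    p=np.load(f);c=cam("wrist",dict(tool_pos=p[:3],tool_rot=p[3:]))
    q=np.array([ray(c,u,v,z)[:2] for u,v in pts])
    s=LS(lambda a:np.hypot(*(q-a[:2]).T)-a[2],[.6,.045,.05]);return s.x.round(4),s.fun.round(4)
Z=lambda l:[(135+(x+.5)/2.9-.5,20+(y+.5)/2.9-.5) for x,y in l]
print(fit('pics/o1.npy',Z([(345,250),(735,250),(540,50),(540,452),(405,110),(690,130),(420,405),(680,390)]),.072))
print(fit('pics/o2.npy',[(128,228),(213,149),(305,232),(150,180),(275,172)],.072))
p=np.load('pics/o1.npy');c=cam("wrist",dict(tool_pos=p[:3],tool_rot=p[3:]))
print(ray(c,*Z([(108,200)])[0],.092), ray(c,*Z([(117,200)])[0],.075))
# ticks 'first frame': wing tick direction
for t in Z([(714,274),(520,428),(368,248),(679,141)]):print(ray(c,*t,.072)[:2])
o=ctrl.get_obs();print(o['t'],o['tool_pos'])
E
```

```text
(array([0.6049, 0.0445, 0.0574]), array([ 0.0004,  0.0002,  0.0006,  0.0005,  0.001 , -0.0021, -0.0021,
        0.0016]))
(array([0.6051, 0.0446, 0.0567]), array([ 0.0006,  0.0008, -0.0002, -0.0012, -0.    ]))
[ 0.53921242 -0.05954461  0.092     ] [ 0.53838638 -0.0608434   0.075     ]
[0.62939383 0.09046084]
[0.64918887 0.02056251]
[ 5.80436681e-01 -2.77510532e-04]
[0.5897092  0.09339006]
2.85 [0.59757129 0.07850237 0.20713027]
```

apply_moves(rows=[0,0,0.02,0,0,0,0,0,0.04,0,0,0,0,0,0.05,0,0,0,0,0,0.05,0,0,0,0,0,0.05,0,0,0,0,0,0.05,0,0,0])

```text
t: 3.45
tool_pos: [0.5958, 0.0786, 0.1734]
tool_rot: [0.766, 3.046, 0.0]
contact_force: [0.7, 0.4, 0.2]
opening: 0.0003
grip_force: 0.0
```

```bash
python3 - <<'E'
from h import *
o=ctrl.get_obs();print(o['t'],o['tool_pos'],Ro.from_rotvec(o['tool_rot']).as_matrix().round(3),o['contact_force'],abs(o['dq']).max())
E
```

```text
3.45 [0.59584299 0.07860259 0.17341017] [[-0.881  0.473  0.001]
 [ 0.473  0.881  0.   ]
 [-0.     0.    -1.   ]] [0.73380059 0.40529917 0.21092513] 0.004931332048494213
```

apply_moves(rows=[0,0,0.006,0,0,0,0,0,0.011,0,0,0,0,0,0.016,0,0,0,0,0,0.016,0,0,0,0,0,0.016,0,0,0])

```text
t: 3.95
tool_pos: [0.5955, 0.0786, 0.1633]
tool_rot: [-0.766, -3.046, 0.0]
contact_force: [-0.4, -0.1, 0.5]
opening: 0.0001
grip_force: 0.0
```

apply_moves(rows=[-0.003,0,0,0,0,0,-0.005,0,0,0,0,0,-0.007,0,0,0,0,0,-0.009,0,0,0,0,0,-0.009,0,0,0,0,0,-0.009,0,0,0,0,0])

```text
t: 4.55
tool_pos: [0.6004, 0.076, 0.1635]
tool_rot: [-0.766, -3.047, -0.0]
contact_force: [0.2, -0.0, 0.7]
opening: -0.0001
grip_force: 0.0
```

```bash
python3 - <<'E'
import numpy as np
for a in range(3,61,3):
    p=np.radians(a);print(round((17*np.cos(p)-26*np.sin(p)-18.8)/600,3),round((17*np.sin(p)+26*np.cos(p)-25.5)/600,3),'0 0 0',round(a/90,3),sep=', ')
E
```

```text
-0.005, 0.002, 0 0 0, 0.033
-0.008, 0.004, 0 0 0, 0.067
-0.01, 0.005, 0 0 0, 0.1
-0.013, 0.006, 0 0 0, 0.133
-0.015, 0.007, 0 0 0, 0.167
-0.018, 0.007, 0 0 0, 0.2
-0.02, 0.008, 0 0 0, 0.233
-0.023, 0.009, 0 0 0, 0.267
-0.026, 0.009, 0 0 0, 0.3
-0.028, 0.009, 0 0 0, 0.333
-0.031, 0.009, 0 0 0, 0.367
-0.034, 0.009, 0 0 0, 0.4
-0.037, 0.009, 0 0 0, 0.433
-0.039, 0.009, 0 0 0, 0.467
-0.042, 0.008, 0 0 0, 0.5
-0.045, 0.008, 0 0 0, 0.533
-0.047, 0.007, 0 0 0, 0.567
-0.05, 0.006, 0 0 0, 0.6
-0.052, 0.005, 0 0 0, 0.633
-0.055, 0.004, 0 0 0, 0.667
```

apply_moves(rows=[-0.005,0.002,0,0,0,0.033,-0.008,0.004,0,0,0,0.067,-0.01,0.005,0,0,0,0.1,-0.013,0.006,0,0,0,0.133,-0.015,0.007,0,0,0,0.167,-0.018,0.007,0,0,0,0.2,-0.02,0.008,0,0,0,0.233,-0.023,0.009,0,0,0,0.267,-0.026,0.009,0,0,0,0.3,-0.028,0.009,0,0,0,0.333,-0.031,0.009,0,0,0,0.367,-0.034,0.009,0,0,0,0.4,-0.037,0.009,0,0,0,0.433,-0.039,0.009,0,0,0,0.467,-0.042,0.008,0,0,0,0.5,-0.045,0.008,0,0,0,0.533,-0.047,0.007,0,0,0,0.567,-0.05,0.006,0,0,0,0.6,-0.052,0.005,0,0,0,0.633,-0.055,0.004,0,0,0,0.667])

```text
t: 6.55
tool_pos: [0.6301, 0.0641, 0.1634]
tool_rot: [-2.187, -2.251, -0.002]
contact_force: [-1.1, 2.3, 0.8]
opening: 0.0003
grip_force: 1.6
```

```bash
python3 - <<'E'
from h import *
o=ctrl.get_obs();im,d=ctrl.get_image("top")
im2,_=ctrl.get_image("scene")
a=cv2.resize(im[145:240,225:345],None,fx=5,fy=5,interpolation=cv2.INTER_CUBIC)[:400]
b=cv2.resize(im2[170:290,150:300],None,fx=4,fy=4,interpolation=cv2.INTER_CUBIC)
cv2.imwrite('pics/c3.png',cv2.resize(np.hstack([cv2.resize(a,(600,475)),cv2.resize(b,(600,475))]),(800,317)))
R=Ro.from_rotvec(o['tool_rot']).as_matrix();v=o['tool_pos'][:2]-[.605,.0446]
print(o['t'],o['tool_pos'],o['contact_force'],'n,u',v@R[:2,0],v@R[:2,1],np.degrees(np.arctan2(R[1,1],R[0,1])))
E
```

```text
6.55 [0.63007011 0.06407992 0.16343941] [-1.06343593  2.27595762  0.77439173] n,u 0.018752425504199657 0.025618820364172575 1.6445539755180403
```

View pics/c3.png

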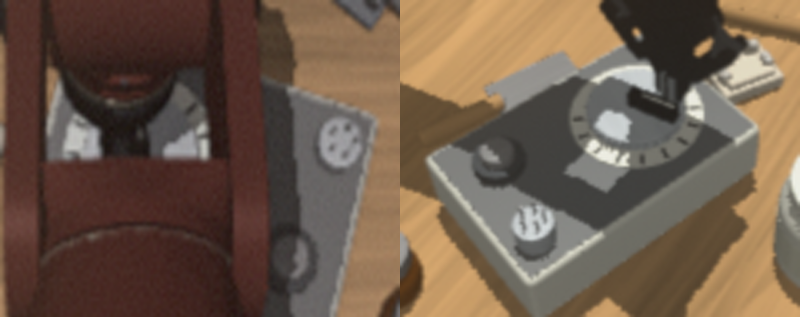

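The left half (top camera) is blocked by the arm. In the right half (scene camera) the wing shows from about (633,92) to (678,113) in the crop, with the finger against it. I'll work out its angle from there.

```bash
python3 - <<'E'
from h import *
c=cam("scene")
A=ray(c,150+233/2.667,170+92/2.64,.1);B=ray(c,150+278/2.667,170+113/2.64,.1);d=B-A
print(A,B,np.degrees(np.arctan2(d[1],d[0])),np.hypot(*d[:2]))
im,_=ctrl.get_image("scene");cv2.imwrite('pics/c4.png',cv2.resize(im[185:235,215:280],None,fx=10,fy=10,interpolation=cv2.INTER_CUBIC))
E
```

```text
[0.60585077 0.04232259 0.1       ] [0.65037648 0.04272383 0.1       ] 0.5163039205945562 0.044527526039629776
```

View pics/c4.png

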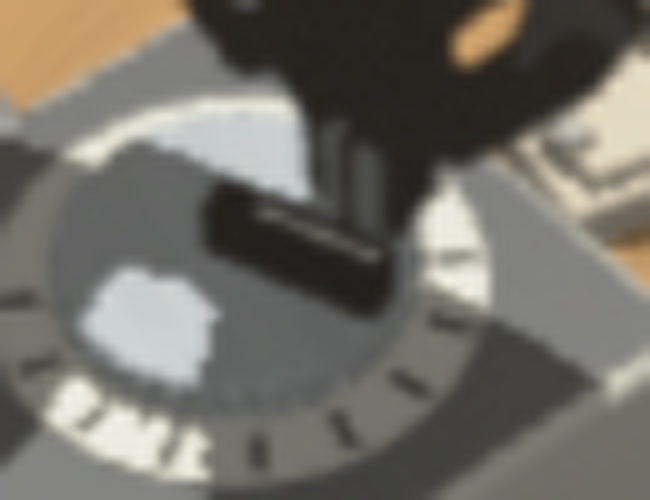

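```bash
python3 - <<'E'
from h import *
c=cam("scene")
for a,b,z in [((255,210),(380,255),.102),((205,245),(375,318),.086)]:
    A,B=[ray(c,215+(x+.5)/10-.5,185+(y+.5)/10-.5,z) for x,y in(a,b)];d=B-A;print(A,B,np.degrees(np.arctan2(d[1],d[0])))
C=np.array([.605,.0446])
for x,y in [(455,258),(450,322),(408,384),(342,432),(260,452)]:
    p=ray(c,215+x/10,185+y/10,.072)[:2]-C;print(np.degrees(np.arctan2(p[1],p[0])),np.hypot(*p))
E
```

```text
[0.61315481 0.042374   0.102     ] [0.64390734 0.04603216 0.102     ] 6.783717592292739
[0.60117271 0.03884365 0.086     ] [0.64544906 0.04125059 0.086     ] 3.111637340336461
35.96572550687289 0.05189677097462769
15.004400011447292 0.0527530473358646
-7.121771947596628 0.05267987663952707
-28.65280629081568 0.053515059845637224
-49.05762418649509 0.05275779143316966
```

apply_moves(rows=[-0.0016,0.0011,0,0,0,0.022,-0.0031,0.0021,0,0,0,0.044,-0.0047,0.003,0,0,0,0.067,-0.0062,0.0039,0,0,0,0.089,-0.0079,0.0048,0,0,0,0.111,-0.0096,0.0056,0,0,0,0.133,-0.0113,0.0063,0,0,0,0.156,-0.013,0.007,0,0,0,0.178,-0.0147,0.0076,0,0,0,0.2,-0.0165,0.0081,0,0,0,0.222,-0.0165,0.0081,0,0,0,0.222])

```text
t: 7.8
tool_pos: [0.6356, 0.0535, 0.1634]
tool_rot: [-2.544, -1.842, -0.001]
contact_force: [-0.7, 2.1, -0.1]
opening: -0.0002
grip_force: 1.0
```

```bash
cat > st.py <<'E'
from h import *
import sys
o=ctrl.get_obs();im,d=ctrl.get_image("scene")
cv2.imwrite(f'pics/{sys.argv[1]}.png',cv2.resize(im[185:235,215:280],None,fx=10,fy=10,interpolation=cv2.INTER_CUBIC))
R=Ro.from_rotvec(o['tool_rot']).as_matrix();v=o['tool_pos'][:2]-[.605,.0446]
print(o['t'],o['tool_pos'],o['contact_force'],'n,u',v@R[:2,0],v@R[:2,1],np.degrees(np.arctan2(R[1,1],R[0,1])))
E
python3 st.py c5
```

```text
7.8 [0.63561346 0.05347714 0.16344275] [-0.73911746  2.12070942 -0.10346222] n,u 0.017989502617749384 0.02631283211882937 -18.188701551933733
```

View pics/c5.png

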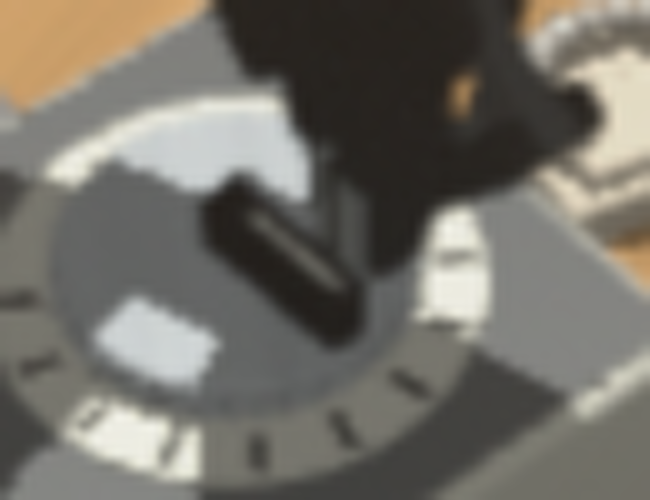

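The wing line runs (250,215) to (340,285), about -15 degrees and just short of the half-way point to the fourth stop. About 9 degrees more will do it.

apply_moves(rows=[-0.0016,0.001,0,0,0,0.022,-0.0031,0.002,0,0,0,0.044,-0.0047,0.003,0,0,0,0.067,-0.0064,0.0038,0,0,0,0.089,-0.0064,0.0038,0,0,0,0.089,-0.0064,0.0038,0,0,0,0.089])

```text
t: 8.45
tool_pos: [0.6368, 0.048, 0.1635]
tool_rot: [2.667, 1.66, -0.0]
contact_force: [0.3, -0.9, 0.3]
opening: -0.0002
grip_force: 0.0
```

```bash
python3 st.py c6
```

```text
8.45 [0.63676008 0.04797448 0.1635274 ] [ 0.31439932 -0.93172787  0.25187021] n,u 0.017056514363903468 0.027003052375446788 -26.213723194959734
```

View pics/c6.png

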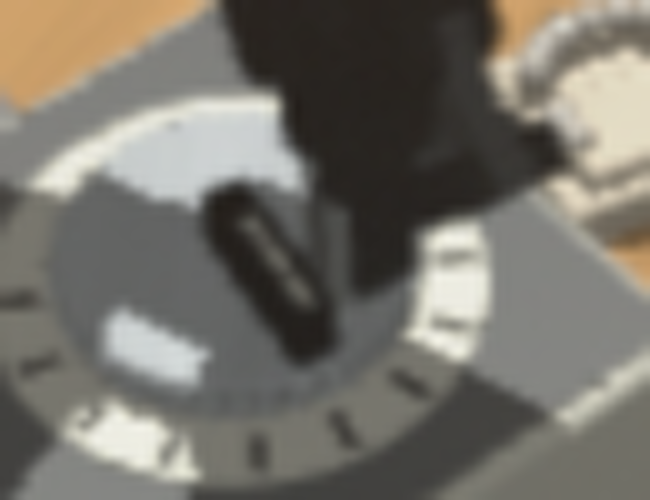

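The reaction force has gone, so the dial has clicked and the wing points toward the tick at (342,432). I'll back off, lift, and check.

apply_moves(rows=[0.006,0,0,0,0,0,0.012,0,0,0,0,0,0.015,0,-0.02,0,0,0,0.015,0,-0.08,0,0,0,0.015,0,-0.15,0,0,0,0,-0.05,-0.2,0,0,0,-0.05,-0.1,-0.2,0,0,0,-0.1,-0.15,-0.2,0,0,0,-0.1,-0.15,-0.2,0,0,0,-0.1,-0.15,-0.2,0,0,0,-0.1,-0.15,-0.2,0,0,0])

```text
t: 9.6
tool_pos: [0.5303, 0.0346, 0.2847]
tool_rot: [2.667, 1.658, 0.003]
contact_force: [0.5, -0.6, 0.3]
opening: -0.0
grip_force: 0.0
```

```bash
python3 - <<'E'
from h import *
o=ctrl.get_obs();im,d=ctrl.get_image("wrist");np.save('pics/o7.npy',np.r_[o['tool_pos'],o['tool_rot']])
cv2.imwrite('pics/w7.png',im);print(o['t'],o['tool_pos'],o['q'],Ro.from_rotvec(o['tool_rot']).as_matrix().round(3))
E
```

```text
9.6 [0.53034728 0.03459945 0.28473236] [-7.49510027e-02 -1.61251191e-01  1.85072171e+00  7.38602698e-05
  1.44995858e+00  3.83106841e-01] [[ 0.442  0.897  0.002]
 [ 0.897 -0.442 -0.   ]
 [ 0.001  0.002 -1.   ]]
```

View pics/w7.png

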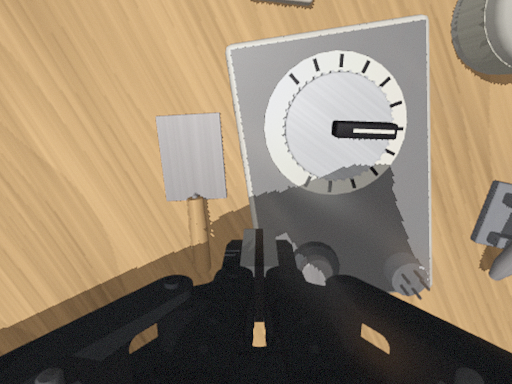

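The wing now lies at the tick near (402,129). Six ticks lie counter-clockwise of it, against two at the start, so the dial has moved four clicks. On to the start button.

apply_moves(rows=[-0.06,0.04,0,0,0,0,-0.134,0.083,0,0,0,0,-0.134,0.083,0.04,0,0,0,-0.134,0.083,0.1,0,0,0,-0.134,0.083,0.15,0,0,0,-0.134,0.083,0.166,0,0,0,-0.134,0.083,0.166,0,0,0,-0.134,0.083,0.166,0,0,0,-0.134,0.083,0.166,0,0,0])

```text
t: 10.55
tool_pos: [0.54, -0.0598, 0.1863]
tool_rot: [2.665, 1.658, 0.004]
contact_force: [0.1, -0.4, 0.2]
opening: 0.0003
grip_force: 0.0
```

```bash
python3 - <<'E'
from h import *
o=ctrl.get_obs();print(o['t'],tool(o,[.5392,-.0595,.1646])/.6,o['contact_force'])
# dial mark check from o1 and o7 pictures
def ang(f,i,box):
    p=np.load(f);c=cam("wrist",dict(tool_pos=p[:3],tool_rot=p[3:]));g=cv2.imread(i,0)
    x0,x1,y0,y1=box;k=np.zeros_like(g);k[y0:y1,x0:x1]=(g[y0:y1,x0:x1]<70)*255
    cs=max(cv2.findContours(k,0,1)[0],key=cv2.contourArea);w=np.zeros_like(g);cv2.drawContours(w,[cs],-1,255,-1)
    v,u=np.nonzero((w>0)&(g>150));l=cv2.fitLine(np.c_[u,v].astype(np.float32),2,0,.01,.01).ravel()
    A,B=[ray(c,l[2]+s*l[0],l[3]+s*l[1],.102) for s in(-20,20)];d=(B-A)*np.sign((B-A)@(c[1][:,0]));return np.degrees(np.arctan2(d[1],d[0]))
a=ang('pics/o1.npy','pics/w1.png',(306,392,95,130));b=ang('pics/o7.npy','pics/w7.png',(320,408,112,148));print(a,b,a-b)
E
```

```text
10.55 [-0.00011386 -0.00157509  0.03615452] [ 0.08656502 -0.41115174  0.15199087]
61.94227896341936 -28.036965279094524 89.97924424251389
```

The dial has turned 89.98 degrees, exactly four clicks. Pressing now.

apply_moves(rows=[0,-0.001,0.015,0,0,0,0,-0.001,0.028,0,0,0,0,-0.001,0.034,0,0,0,0,-0.001,0.038,0,0,0,0,-0.001,0.041,0,0,0,0,-0.001,0.043,0,0,0,0,-0.001,0.045,0,0,0,0,-0.001,0.046,0,0,0,0,-0.001,0.046,0,0,0,0,-0.001,0.046,0,0,0])

```text
t: 11.55
tool_pos: [0.5379, -0.0593, 0.1585]
tool_rot: [-2.667, -1.658, 0.002]
contact_force: [-8.5, 0.9, 13.2]
opening: 0.0002
grip_force: 7.1
```

The tip is at 0.0859 m with 13 N, so the button is fully down. Releasing it and lifting clear.

apply_moves(rows=[0,0,-0.004,0,0,0,0,0,-0.01,0,0,0,0,0,-0.02,0,0,0,0,0,-0.06,0,0,0,0,0,-0.12,0,0,0,0,0,-0.2,0,0,0,0,0,-0.2,0,0,0,0,0,-0.2,0,0,0,0,0,-0.2,0,0,0,0,0,-0.2,0,0,0])

```text
t: 12.55
tool_pos: [0.5372, -0.0593, 0.2741]
tool_rot: [-2.666, -1.657, 0.004]
contact_force: [-0.1, 0.7, 0.6]
opening: -0.0003
grip_force: 0.0
```

```bash
python3 - <<'E'
from h import *
o=ctrl.get_obs();im,d=ctrl.get_image("wrist");c=cam("wrist",o);cv2.imwrite('pics/w8.png',im)
K,R,t=c
# depth heights near button, unit shift via dial ring/scene depth
v,u=np.mgrid[0:384,0:512];X=(np.linalg.inv(K)@np.stack([u.ravel(),v.ravel(),np.ones(u.size)]))*d.ravel();W=(R@X).T+t
m=(np.hypot(W[:,0]-.5392,W[:,1]+.0595)<.009)&(W[:,2]<.12);print('btn z',np.median(W[m,2]),m.sum())
m=(abs(W[:,2]-.0855)<.003)&(np.hypot(W[:,0]-.605,W[:,1]-.0446)<.05);print('disc',np.median(W[m],0),m.sum())
print(o['t'],o['tool_pos'],o['contact_force'])
im2,_=ctrl.get_image("scene");a=cv2.imread('pics/scene.png')
for x0,y0,x1,y1,n in [(165,225,235,290,'unit'),(190,245,215,270,'pot'),(240,180,300,215,'model')]:
    A,B=[cv2.cvtColor(q[y0:y1,x0:x1],6).astype(np.float32) for q in(a,im2)];print(n,cv2.phaseCorrelate(A,B))
E
```

```text
btn z 0.09248717092553971 427
disc [0.59120358 0.02883757 0.08542387] 6023
12.55 [ 0.53719874 -0.05925223  0.27409582] [-0.06008692  0.70225166  0.57675329]
unit ((0.05462642915297522, 0.21945553181303268), 0.5253225165752717)
pot ((0.45124418773809616, 2.6488127485034862), 0.19312593460083008)
model ((-0.22777390870212955, 0.04960165908504521), 0.6329915795061324)
```

The button is back up at 0.0925 m, and the unit has not shifted in the scene view. The bur pot comparison was unreliable (low match, shadow on that corner), but nothing touched the pot. Handing in.

```bash
python3 -c "
from station import ctrl
print(ctrl.finish_job())"
```

```text
the job is handed in; nothing more can be done
None
```

I turned the dial four clicks clockwise (measured 89.98°), then pressed the start button fully down and let it come back up; the job is handed in, but no verdict came back.

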